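# Lock a glass mug under the polishing hood

### The arm

A 6-joint arm with a two-finger parallel gripper is mounted at the origin on the work surface. World frame = base frame: x ahead of the robot, y to its left, z up, the work surface at z = 0. Lengths are in m, angles in rad, forces in N, time in s.
With the tool pointing down it reaches from about 0.375 to 0.925 m from the base axis. Payload 5.7 kg.
Tool frame: the origin (TCP) lies midway between the tips of the shut fingers; the grasp point (between the pads) lies bot.grip_point_offset behind it (bot.grip_point_offset is the distance from the TCP to the grasp point, in m); z points along the fingers, y is the line along which they close (so a half turn about z gives the same grasp; the last joint's range is limited). The gripper opens to 85 mm and grips with 20 to 120 N. Pads are 22 mm wide; open, the fingers measure 114 mm over their backs; the gripper's body (76 mm by 85 mm) begins 54 mm behind the grasp point. The pads swing forward as they close: fully open they stand 13 mm farther back than shut.
Start: joints at [-1.464, 0.359, 1.51, -0, 1.272, -0.115], TCP at [0.132, -0.585, 0.231] pointing down, gripper open.
Joint ranges: [-2.97, 2.97], [-1.01, 2.36], [0.21, 2.38], [-0.96, 4.11], [0.2, 2.71], [-2.98, 2.98]. Speed limits (rad/s): [2.39, 2.39, 3.14, 3.14, 3.14, 3.14].

### API

Orientations are given as a 3x3 rotation matrix whose columns are the frame's x, y, z axes.
In Python, from bench import telemetry, viewer, finish_job, bot gives the robot as it stands. The module is installed in compiled form; this text tells all that it offers.
- The arm moves only by the tool send_rows, never from a script. Its argument "increments" is a list of rows, each a list of 7 numbers: the shift along the world's x, y, z in m, then the turn, a rotation vector about the world's x, y, z in rad, then the opening, from 0 (shut) to 1 (fully open). A call has 1 to 5 rows; each row shifts and turns the commanded pose from where the row before left it; what a row does not reach is not made up. A row lasts 1/12 s, in which the tool goes at most 41.7 mm and 7.16 degrees, less where a joint would pass 70% of its speed; a pose out of reach is approached as far as the arm can. A call with a gripper value outside its range is refused whole. The fingers move at their own pace and stop on an object; "grip_force" is the grip in N (left out, the last holds). Time passes only in rows, so rows that do not move let the fingers close. It gives the time, the measured TCP pose, the force, the opening and the grip force at its end, in the units of the state.
- telemetry.sense(): the state, without advancing time (a new reading comes with each control period).
- viewer.snapshot(name): name is "side" or "top" or "wrist"; returns a dict with "image" (480x640x3 uint8, red, green, blue), "camera_matrix" (3x3 intrinsics, pixels), "R" (3x3) and "t" (3): a world point X has camera coordinates R X + t. Camera axes: x right, y down, z forward; pixel columns grow to the right and rows downward; lengths in m; the calibration is good to about 2 mm. A picture is of the moment at which its call begins. There is no depth.
- finish_job(): hands the job in; it is judged then, once.
The state is a dict: "time_s": time; "joint_positions": joint angles; "qvel": joint speeds; "tau": joint torques, N m; "tool_pos": TCP position; "tcp_rot": TCP orientation; "force": force on the tool from outside, world axes, zero at the start; "torque": the same for the moment, N m; "opening": opening from 0.0 (shut) to 1.0 (fully open); "grasp_force": force on a finger pad.
Only numpy, scipy, OpenCV 4.12 (cv2) and the standard library are available. Lean on these libraries where they do the work, as an engineer would, in place of code of your own. Each camera call takes 0.05 s, during which the arm holds its last target. There are 200 camera calls.

### The job

Turn the red lock knob of the polishing station anticlockwise until it clicks over and its yellow gate bar swings clear of the track, then slide the cradle carrying the glass mug along the track, under the green hood, fully home against the end stop. Then turn the knob back until it clicks into its locked position with the gate bar across the track behind the cradle. Keep the cradle down on its track and the mug standing upright in it, and leave the other things on the bench where they are.

Things in the scene. Friction and masses are not known exactly. Their poses are not given: they have to be found in the camera images.
- station: Grey base plate 250 x 580 mm, 12 mm thick, with all that is fixed on it. Origin on the bench under the track's centre line; y runs along the track towards the hood, x across it to the knob's side, z up. Track: floor at z 12 mm, two aluminium rails, inner faces at x = +-47 mm, tops at z 26 mm. Orange wheel and green motor from y 190 to 303 mm, 187 mm high. The knob's axis is at x 85, y 20 mm.
- stop_face (a point): Point on the face of the steel end stop, on the track's centre line (station x 0, y 173, z 30 mm); the cradle's front end meets this face when it is fully home.
- lock (a joint): Angle of the lock knob, rad, growing anticlockwise from above. 0: locked, gate bar across the track (along the station's -x). 1.2: open, bar swung back (towards the station's -y), clear of the cradle. A strong detent pulls it to 0 from below about 0.6 and to 1.2 from above; peak about 0.2 N m. The bar sweeps the track up to 60 mm before the gate line (station y 20 mm).
- lock_grip (a point): On the knob's axis, 76 mm above the bench, at the height to grip. The red grip is an upright bar 56 mm long, 16 mm thick, z 44 to 96 mm, lying along this point's x axis, which turns with the knob (it equals the station's x at joint 0). The yellow gate bar (16 mm wide, z 30 to 42 mm) reaches 68 mm from the axis towards this point's -x.
- cradle: Loose aluminium block 90 mm wide (x), 140 mm long (y), 32 mm high, 0.45 kg, in the track with 2 mm play each side; origin at the centre of its underside, 12 mm above the bench; y along its length towards the hood, ends at y = +-70 mm. Fully home, its origin is at station y 103 mm and its rear end 5 mm past the locked gate bar.
- cradle_grip (a point): On the cradle's blue upright handle, to grip across x: the handle is 18 mm thick (x), 28 mm long (y), and rises to 132 mm above the bench; this point is on its centre line at 114 mm above the bench, 48 mm behind the cradle's origin.
- mug: Loose clear glass mug, diameter 70 mm, 60 mm high, 0.22 kg, standing on the cradle between four low rubber blocks at cradle x 0, y +28 mm, its handle pointing sideways. Origin at the centre of its underside, z up along its axis.
- tumbler: Bystander: green glass tumbler, diameter 68 mm, 85 mm high, loose beside the station.
- brush: Bystander: hand brush lying loose beside the station.
- felt_disc: Bystander: orange felt polishing disc, diameter 100 mm, 45 mm high with its hub, loose beside the station.
- bowl: Bystander: white bowl, diameter 170 mm, 50 mm high, at the side of the bench.
- wrench: Bystander: wrench lying at the side of the bench.
- hood (a point): Centre of the underside of the green hood's flat roof, 120 mm above the bench (station x 0, y 131 mm). The roof is 10 mm thick, 72 mm along the track (station y 95 to 167 mm), 176 mm across; side plates 8 mm thick at x = +-84 mm.

How it is judged:
On the way, in this order (a step that is already met when the one before it is completed fails the run):
1. the lock knob has clicked over to open (joint above 1.05 rad) (value of joint lock above 1.05 rad), for 0.2 s.
2. the cradle has been slid past the gate line to the end of the track while the gate is open (y of cradle in the frame of station above 0.088 m and value of joint lock above 0.9 rad), for 0.2 s.
At the end, for the whole second after the job is handed in: The knob rests in its locked position (below 0.12 rad) with the gate bar behind the cradle; the cradle lies on the track within 8 mm of touching the end stop; the mug stands upright (within 0.12 rad) in its place on the cradle (within 12 mm); cradle and mug are at rest (value of joint lock below 0.12 rad and y of cradle in the frame of station above 0.095 m and z of cradle in the frame of station below 0.018 m and horizontal distance between cradle and stop_face below 0.079 m and z of mug in the frame of cradle below 0.04 m and horizontal distance between mug and cradle_grip between 0.064 and 0.088 m and angle between mug's own z axis and vertical below 0.12 rad and linear speed of each of cradle, mug below 0.02 m/s).
It fails at once if the mug tips over (more than 0.4 rad) (angle between mug's own z axis and vertical above 0.4 rad).
It fails at once if the cradle is lifted off its track (more than 15 mm) (z of cradle in the frame of station above 0.027 m).
It fails at once if another thing on the bench is moved by more than 40 mm (distance of any of tumbler, brush, felt_disc, bowl, wrench from where it was at the start of the episode above 0.04 m).
It also fails if it takes over 64 s, if anything falls off the work surface, if the arm or the gripper's body presses on something with over 40 N, if the wrist force passes 120 N, or if a joint passes its speed limit or range.

## Working session

There is one attempt and no reset: what is moved stays moved. The work goes in short steps, Python scripts to look and compute and a tool call to move; the robot and the scene stay as the last step left them, time stands still between calls to the robot, and variables do not carry over. Pictures are saved under pics/ and viewed, at most 10 in all, crops included, and the job is handed in when it is done.

Besides the shell and the picture viewer there is one more tool, called after "Call:" by a JSON object that holds its "op" and its "data". send_rows: Moves the arm, as the interface text tells. Its arguments: {"type":"object","properties":{"increments":{"type":"array"},"grip_force":{"type":"number"}},"required":["increments"]}

```bash
mkdir -p pics
python3 - <<'E'
from bench import telemetry, viewer, bot
import cv2,numpy as np,pickle
d={}
for n in ["side","top"]:
    s=viewer.snapshot(n); d[n]=s
    cv2.imwrite(f"pics/{n}0.png",s["image"][:,:,::-1])
    print(n,(-s["R"].T@s["t"]).round(3),s["R"].round(3).tolist())
pickle.dump(d,open("s0.pkl","wb"))
s=telemetry.sense(); print(s["time_s"],s["tool_pos"],s["tcp_rot"],s["opening"],bot.grip_point_offset)
E
```

```text
side [-0.009  0.774  0.803] [[-0.782, -0.623, 0.002], [-0.36, 0.45, -0.817], [0.509, -0.64, -0.576]]
top [ 0.529 -0.021  1.568] [[0.01, -1.0, 0.001], [-0.998, -0.01, -0.058], [0.058, -0.001, -0.998]]
0.1 [ 0.13190534 -0.58465707  0.23052622] [[ 9.75508150e-01  2.19963226e-01 -1.67968910e-04]
 [ 2.19963185e-01 -9.75506647e-01  1.72586138e-03]
 [ 2.15771249e-04 -1.72053882e-03 -9.99998497e-01]] 0.9968294867737993 0.0187
```

View pics/top0.png

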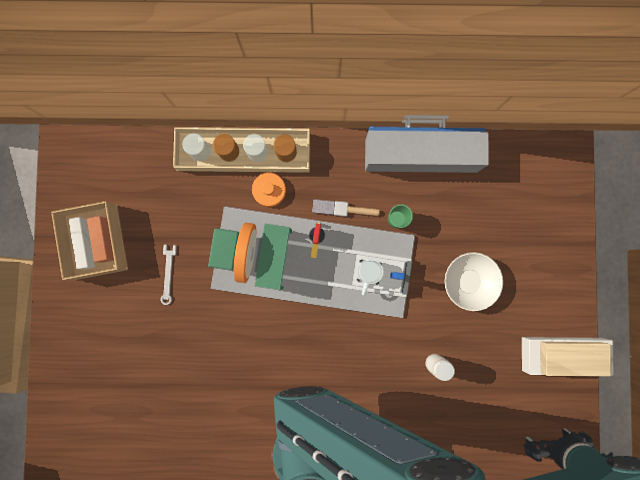

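View pics/side0.png

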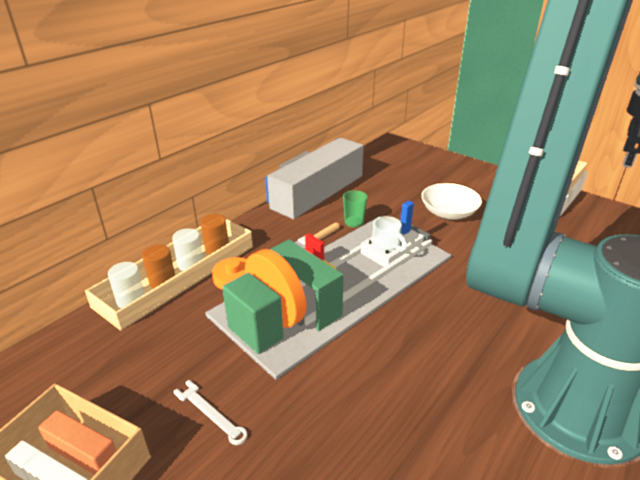

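The top view shows the plate with corners at about (224,207), (414,235), (404,317) and (211,289). The red knob is at (317,233), the yellow bar at (314,251), the blue handle at (398,276), the mug at (370,270) and the tumbler at (400,216). In the side view the red knob is at (315,245) and the blue handle at (406,217).

```bash
cat > h.py <<'E'
import cv2,numpy as np
def cast(s,uv,z):
    K,R,t=s["camera_matrix"],s["R"],s["t"]; c=-R.T@t
    d=R.T@np.linalg.solve(K,np.array([uv[0],uv[1],1.])); return c+d*(z-c[2])/d[2]
def proj(s,X):
    p=s["camera_matrix"]@(s["R"]@np.array(X)+s["t"]); return p[:2]/p[2]
def tri(a,ua,b,ub):
    P=[s["camera_matrix"]@np.c_[s["R"],s["t"]] for s in (a,b)]
    X=cv2.triangulatePoints(P[0],P[1],np.array(ua,float).reshape(2,1),np.array(ub,float).reshape(2,1)); return (X[:3]/X[3]).ravel()
def mask(s,c):
    h=cv2.cvtColor(s["image"],cv2.COLOR_RGB2HSV)
    r={"red":[(0,200,90),(6,255,255)],"blue":[(108,170,50),(125,255,255)],"yellow":[(18,150,100),(30,255,255)],"grey":[(0,0,90),(179,25,200)]}[c]
    return cv2.inRange(h,*map(np.array,r))
def blob(m,box=None):
    if box: k=np.zeros_like(m);x0,y0,x1,y1=box;k[y0:y1,x0:x1]=255;m=m&k
    n,l,st,ce=cv2.connectedComponentsWithStats(m); i=1+st[1:,4].argmax()
    c=max(cv2.findContours((l==i).astype(np.uint8),cv2.RETR_EXTERNAL,cv2.CHAIN_APPROX_NONE)[0],key=len)
    return ce[i],st[i],c
E
python3 - <<'E'
from h import *; import pickle
d=pickle.load(open("s0.pkl","rb")); T,S=d["top"],d["side"]
print(T["camera_matrix"].tolist())
for n,bt,bs in [("red",(300,215,330,245),(295,225,335,265)),("blue",(385,265,410,285),(395,195,420,240))]:
    a,b=blob(mask(T,n),bt),blob(mask(S,n),bs)
    print(n,a[0],a[1],b[0],b[1],tri(T,a[0],S,b[0]), cv2.minAreaRect(a[2]))
    print(cast(T,a[0],.096),cast(T,a[0],.132))
h=cv2.cvtColor(T["image"],cv2.COLOR_RGB2HSV)
m=mask(T,"grey"); ce,st,c=blob(m,(200,195,420,325)); hull=cv2.convexHull(c)
r=cv2.minAreaRect(hull); print(st,r)
for p in cv2.boxPoints(r): print(p,cast(T,p,.012))
q=cv2.approxPolyN(hull,4).reshape(-1,2)
P=np.array([cast(T,p,.012) for p in q]);print(q.tolist(),P,[np.linalg.norm(P[i]-P[i-1]) for i in range(4)])
a=blob(mask(T,"yellow"),(300,235,330,265));print("yel",a[0],a[1],cast(T,a[0],.042))
E
```

```text
[[520.2809476433644, 0.0, 321.7046887321735], [0.0, 520.2809476433644, 244.24797432164138], [0.0, 0.0, 1.0]]Traceback (most recent call last):
  File "<stdin>", line 5, in <module>
  File "h.py", line 16, in blob
    n,l,st,ce=cv2.connectedComponentsWithStats(m); i=1+st[1:,4].argmax()
                                                       ~~~~~~~~~~~~~~~^^
ValueError: attempt to get argmax of an empty sequence
```

```bash
cat > m1.py <<'E'
from h import *; import pickle
d=pickle.load(open("s0.pkl","rb")); T,S=d["top"],d["side"]
for s,u,v in [(T,317,233),(T,398,276),(S,315,242),(S,406,215),(T,314,252),(T,350,290)]:
    print(cv2.cvtColor(s["image"],cv2.COLOR_RGB2HSV)[v,u])
for n,bt,bs in [("red",(300,215,330,250),(295,225,335,265)),("blue",(385,265,410,285),(395,195,420,240))]:
    a,b=blob(mask(T,n),bt),blob(mask(S,n),bs)
    print(n,a[0],a[1],b[0],b[1],tri(T,a[0],S,b[0]), cv2.minAreaRect(a[2]))
    print(cast(T,a[0],.096),cast(T,a[0],.132))
m=mask(T,"grey"); ce,st,c=blob(m,(200,195,420,325)); hull=cv2.convexHull(c)
r=cv2.minAreaRect(hull); print(st,r)
for p in cv2.boxPoints(r): print(p,cast(T,p,.012))
q=cv2.approxPolyN(hull,4).reshape(-1,2)
P=np.array([cast(T,p,.012) for p in q]);print(q.tolist(),P,[np.linalg.norm(P[i]-P[i-1]) for i in range(4)])
a=blob(mask(T,"yellow"),(300,235,330,265));print("yel",a[0],a[1],cast(T,a[0],.042))
E
sed -i 's/(108,170,50)/(100,120,40)/; s/(0,200,90)/(0,180,80)/; s/(125,255/(130,255/; s/(18,150,100)/(15,150,80)/' h.py
python3 m1.py
```

```text
[  1 176 211]
[107 166 190]
[  2 198 255]
[109 188 210]
[ 22 169 178]
[ 15  12 170]
red [316.67741935 236.67741935] [313 226   7  18  31] [314.30283912 245.35015773] [305 233  19  27 317] [ 0.63990088 -0.00480367  0.07771934] ((316.1216125488281, 234.27027893066406), (5.589565753936768, 17.261892318725586), 9.462322235107422)
[ 0.6351542  -0.00757327  0.096     ] [ 0.63255454 -0.00790702  0.132     ]
blue [397.46153846 275.38461538] [391 272  14   8  78] [406.25581395 216.31229236] [401 201  12  33 301] [ 0.52881702 -0.23731356  0.08987667] ((397.3799743652344, 275.3399963378906), (13.293608665466309, 5.939697742462158), 8.130102157592773)
[ 0.52791592 -0.23695039  0.096     ] [ 0.52793879 -0.2316747   0.132     ]
[  211   207   204   111 10675] ((312.83465576171875, 261.8009338378906), (194.67193603515625, 83.17293548583984), 8.652542114257812)
[210.35013 288.27066] [0.48377678 0.308423   0.012     ]
[222.86282 206.04436] [0.73065562 0.27637575 0.012     ]
[415.31918 235.3312 ] [ 0.64834106 -0.3025994   0.012     ]
[402.8065 317.5575] [ 0.40289933 -0.26538818  0.012     ]
[[414, 235], [405, 318], [210, 288], [224, 206]] [[ 0.64929609 -0.29864192  0.012     ]
 [ 0.40165911 -0.27191002  0.012     ]
 [ 0.48457007  0.30948449  0.012     ]
 [ 0.73082556  0.272959    0.012     ]] [np.float64(0.5773860677268321), np.float64(0.2490756253353049), np.float64(0.5872765970441335), np.float64(0.24894955256178017)]
yel [314.04615385 250.47692308] [311 244   7  14  65] [5.98359169e-01 2.11141893e-04 4.20000000e-02]
```

Call:
{"op": "send_rows", "data": {"increments": [[0.02, 0.024, 0.01, 0, 0, -0.018, 1], [0.02, 0.024, 0.01, 0, 0, -0.018, 1], [0.02, 0.024, 0.01, 0, 0, -0.018, 1], [0.02, 0.024, 0.01, 0, 0, -0.018, 1], [0.02, 0.024, 0.01, 0, 0, -0.018, 1]]}}

```text
time_s: 0.52
tool_pos: [0.2325, -0.4638, 0.2812]
tcp_rot: [[0.992, 0.13, -0.0], [0.13, -0.992, 0.001], [-0.0, -0.001, -1.0]]
force: [-0.3, 0.1, 1.1]
opening: 1.002
grasp_force: 0.0
```

Call:
{"op": "send_rows", "data": {"increments": [[0.02, 0.024, 0.01, 0, 0, -0.018, 1], [0.02, 0.024, 0.01, 0, 0, -0.018, 1], [0.02, 0.024, 0.01, 0, 0, -0.018, 1], [0.02, 0.024, 0.01, 0, 0, -0.018, 1], [0.02, 0.024, 0.01, 0, 0, -0.018, 1]]}}

```text
time_s: 0.93
tool_pos: [0.3325, -0.3437, 0.3315]
tcp_rot: [[0.999, 0.041, -0.0], [0.041, -0.999, 0.001], [-0.0, -0.001, -1.0]]
force: [0.3, -1.1, 0.1]
opening: 0.997
grasp_force: 0.0
```

Call:
{"op": "send_rows", "data": {"increments": [[0.022, 0.024, 0, 0, 0, -0.018, 1], [0.022, 0.024, 0, 0, 0, -0.018, 1], [0.022, 0.024, 0, 0, 0, -0.018, 1], [0.022, 0.024, 0, 0, 0, -0.018, 1], [0.022, 0.024, 0, 0, 0, -0.018, 1]]}}

```text
time_s: 1.35
tool_pos: [0.4426, -0.2237, 0.331]
tcp_rot: [[0.999, -0.049, -0.0], [-0.049, -0.999, 0.0], [-0.0, -0.0, -1.0]]
force: [0.1, -0.1, 0.3]
opening: 1.002
grasp_force: 0.0
```

Call:
{"op": "send_rows", "data": {"increments": [[0.022, 0.024, 0, 0, 0, -0.018, 1], [0.022, 0.024, 0, 0, 0, -0.018, 1], [0.022, 0.024, 0, 0, 0, -0.018, 1], [0.022, 0.024, 0, 0, 0, -0.018, 1], [0, 0, 0, 0, 0, 0, 1]]}}

```text
time_s: 1.77
tool_pos: [0.533, -0.1252, 0.3307]
tcp_rot: [[0.993, -0.117, 0.002], [-0.117, -0.993, 0.003], [0.001, -0.003, -1.0]]
force: [0.9, 0.2, 0.4]
opening: 0.999
grasp_force: 0.0
```

Run:
```python
from bench import telemetry, viewer
import cv2,pickle
s=viewer.snapshot("wrist");cv2.imwrite("pics/w1.png",s["image"][:,:,::-1]);pickle.dump(s,open("w1.pkl","wb"))
print((-s["R"].T@s["t"]).round(3),s["R"].round(3).tolist(),s["camera_matrix"][0,0])
s=telemetry.sense(); print(s["time_s"],s["tool_pos"],s["tcp_rot"].round(3) if hasattr(s["tcp_rot"],'round') else s["tcp_rot"])
```

```text
[ 0.598 -0.135  0.472] [[-0.117, -0.993, -0.002], [-0.959, 0.113, 0.258], [-0.256, 0.033, -0.966]] 332.0368620384471
1.8167 [ 0.53119526 -0.12710944  0.3306244 ] [[ 0.993 -0.116 -0.001]
 [-0.116 -0.993  0.001]
 [-0.001 -0.001 -1.   ]]
```

View pics/w1.png

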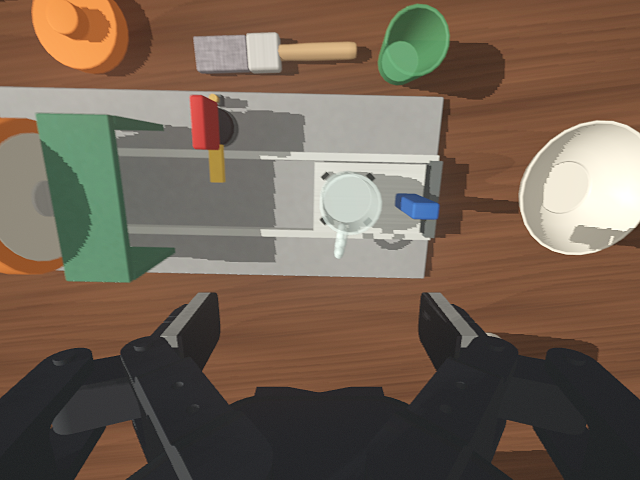

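The wrist view shows the red grip at (192–219, 95–150) and the yellow bar running down to (217,182). The blue handle is at (417,206), the mug at (350,200) and the hood at u 38–130. The track is clear. I'll take a second wrist view from above the knob to triangulate.

Call:
{"op": "send_rows", "data": {"increments": [[0.01, 0.027, 0, 0, 0, -0.005, 1], [0.01, 0.027, 0, 0, 0, -0.005, 1], [0.01, 0.027, 0, 0, 0, -0.005, 1], [0.01, 0.027, 0, 0, 0, -0.005, 1], [0, 0, 0, 0, 0, 0, 1]]}}

```text
time_s: 2.23
tool_pos: [0.5705, -0.0181, 0.3309]
tcp_rot: [[0.991, -0.137, 0.0], [-0.137, -0.991, 0.002], [-0.0, -0.002, -1.0]]
force: [-0.9, -0.5, 0.4]
opening: 0.999
grasp_force: 0.0
```

Run:
```python
from bench import telemetry, viewer
from h import *;import pickle
s=viewer.snapshot("wrist");pickle.dump(s,open("w2.pkl","wb"));a=pickle.load(open("w1.pkl","rb"))
ims=[]
for q,bx in ((a,(180,70,260,200)),(s,None),(a,(385,180,455,230)),(s,None)):
    if bx is None:
        n="red" if len(ims)==1 else "blue"
        st=blob(mask(q,n))[1]; c=(st[0]-15,st[1]-15,st[0]+st[2]+15,st[1]+st[3]+15)
    else: c=bx
    c=[max(0,v) for v in c]; im=q["image"][c[1]:c[3],c[0]:c[2]]; print(c)
    im=cv2.resize(im,None,fx=4,fy=4,interpolation=cv2.INTER_NEAREST); t=np.zeros((600 if 0 else 540,400,3),np.uint8); k=im[:540,:400]; t[:k.shape[0],:k.shape[1]]=k; ims.append(t)
cv2.imwrite("pics/c.png",cv2.resize(np.vstack([np.hstack(ims[:2]),np.hstack(ims[2:])])[:,:,::-1],(444,600)))
cv2.imwrite("pics/w2.png",s["image"][:,:,::-1])
for n in ("red","blue","yellow"):
  for q in (a,s):
    b=blob(mask(q,n)); print(n,b[0],b[1],cv2.approxPolyDP(cv2.convexHull(b[2]),2,True).reshape(-1,2).tolist())
print(telemetry.sense()["tool_pos"])
```

```text
[180, 70, 260, 200]Traceback (most recent call last):
  File "<stdin>", line 8, in <module>
  File "h.py", line 16, in blob
    n,l,st,ce=cv2.connectedComponentsWithStats(m); i=1+st[1:,4].argmax()
                                                       ~~~~~~~~~~~~~~~^^
ValueError: attempt to get argmax of an empty sequence
```

```bash
python3 - <<'E'
s=open("h.py").read()
s=s.replace("    r={","    if c=='red': h[:,:,0]=(h[:,:,0].astype(int)+10)%180\n    r={").replace("(0,180,80),(6,","(2,140,60),(14,")
open("h.py","w").write(s)
E
python3 - <<'E'
from h import *;import pickle
a,s=[pickle.load(open(f"w{i}.pkl","rb")) for i in (1,2)]
for n in ("red","blue","yellow"):
  for q in (a,s):
    m=mask(q,n); m[300:]=0
    try: b=blob(m)
    except ValueError: print(n,"none"); continue
    print(n,b[0],b[1],cv2.approxPolyDP(cv2.convexHull(b[2]),2,True).reshape(-1,2).tolist())
im=[cv2.resize(x,None,fx=4,fy=4,interpolation=cv2.INTER_NEAREST) for x in (a["image"][80:200,170:270],s["image"][80:200,270:370])]
cv2.imwrite("pics/w2.png",np.hstack(im)[:,:,::-1])
E
```

```text
red [204.21649485 122.56553756] [ 190   95   30   54 1358] [[193, 95], [201, 95], [216, 103], [219, 143], [217, 148], [193, 146], [190, 100]]
red [299.62453066 145.06758448] [292 119  17  53 799] [[303, 119], [307, 125], [308, 163], [304, 171], [295, 171], [292, 161], [293, 120]]
blue [417.86121437 206.41511772] [396 194  43  26 807] [[397, 194], [415, 194], [437, 203], [437, 217], [411, 217], [396, 205]]
blue [511.2641829  222.49703641] [ 480  209   63   28 1181] [[481, 209], [501, 209], [541, 221], [540, 234], [515, 236], [481, 221]]
yellow [216.74279379 164.77605322] [209 145  16  37 451] [[222, 145], [224, 180], [211, 181], [209, 150]]
yellow [162.21709255  45.89413786] [ 126    2   81   91 4657] [[151, 3], [165, 2], [179, 6], [195, 20], [203, 35], [206, 48], [203, 68], [196, 80], [184, 89], [170, 92], [150, 86], [138, 76], [128, 58], [127, 29], [136, 13]]
```

View pics/w2.png

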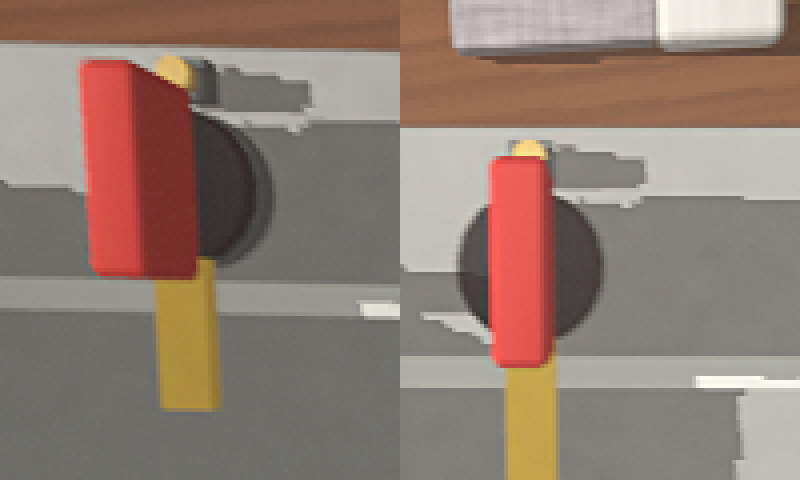

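The crops show the knob's top face centred at about (197.5,122) in view 1 and (299.9,145.5) in view 2. The yellow bar points straight down the image, so the gate is locked.

Run:
```python
from h import *;import pickle
a,s=[pickle.load(open(f"w{i}.pkl","rb")) for i in (1,2)]
k=tri(a,(197.5,122),s,(299.9,145.5)); c=tri(a,(424,210),s,(528,228.5))
print("knob top",k,"handle top",c)
print("cast knob",cast(a,(197.5,122),.096),cast(s,(299.9,145.5),.096)," handle",cast(a,(424,210),.132),cast(s,(528,228.5),.132))
# grip direction in view 2: centres of the ends of top face, and of the yellow bar tip in view 1
p=cast(s,(270+119/4,80+160/4),.096);q=cast(s,(270+120.5/4,80+365/4),.096);print("knob axis deg",np.degrees(np.arctan2(*(p-q)[[1,0]])),np.linalg.norm(p-q))
print("bar tip",cast(a,(170+189/4,80+410/4),.042))
for th in (-8,-7.7):
    r=np.radians(th);ex=np.array([np.cos(r),np.sin(r)]);ey=np.array([-ex[1],ex[0]])
    K=(cast(a,(197.5,122),.096)+cast(s,(299.9,145.5),.096))[:2]/2;H=(cast(a,(424,210),.132)+cast(s,(528,228.5),.132))[:2]/2
    o=K-.085*ex-.02*ey; print(th,"origin",o,"handle in station",(H-o)@ex,(H-o)@ey)
```

```text
knob top [ 0.64564093 -0.00872345  0.095802  ] handle top [ 0.52898681 -0.23526329  0.1309525 ]
cast knob [ 0.645362   -0.00866906  0.096     ] [ 0.64589587 -0.00883373  0.096     ]  handle [ 0.52911531 -0.23493214  0.132     ] [ 0.52939735 -0.23464432  0.132     ]
knob axis deg -8.341112060581239 0.0535391557146821
bar tip [ 5.77518299e-01 -2.57820018e-04  4.20000000e-02]
-8 origin [ 0.55867269 -0.01672704] handle in station 0.0012181699187648574 -0.22003300213698684
-7.7 origin [ 0.55871564 -0.01718223] handle in station -3.7485738174507927e-05 -0.21959103319194864
```

Call:
{"op": "send_rows", "data": {"increments": [[0.025, 0.003, -0.01, 0, 0, 0, 0.6], [0.025, 0.003, -0.03, 0, 0, 0, 0.6], [0.025, 0.003, -0.03, 0, 0, 0, 0.6], [0, 0, -0.03, 0, 0, 0, 0.6], [0, 0, -0.03, 0, 0, 0, 0.6]]}}

```text
time_s: 2.7
tool_pos: [0.6455, -0.0143, 0.1996]
tcp_rot: [[0.99, -0.14, 0.0], [-0.14, -0.99, -0.001], [0.0, 0.001, -1.0]]
force: [-0.6, -0.8, 0.1]
opening: 0.598
grasp_force: 0.0
```

Call:
{"op": "send_rows", "data": {"increments": [[0, 0, -0.02, 0, 0, 0, 0.6], [0, 0, -0.02, 0, 0, 0, 0.6], [0, 0, -0.02, 0, 0, 0, 0.6], [0, 0, 0, 0, 0, 0, 0.6], [0, 0, 0, 0, 0, 0, 0.6]]}}

```text
time_s: 3.12
tool_pos: [0.6434, -0.0138, 0.1403]
tcp_rot: [[0.99, -0.141, -0.003], [-0.141, -0.99, -0.0], [-0.003, 0.001, -1.0]]
force: [-0.5, -0.4, 0.9]
opening: 0.596
grasp_force: 0.0
```

Call:
{"op": "send_rows", "data": {"increments": [[0.002, 0.005, -0.023, 0, 0, 0, 0.6], [0, 0, -0.02, 0, 0, 0, 0.6], [0, 0, -0.02, 0, 0, 0, 0.6], [0, 0, -0.02, 0, 0, 0, 0.6], [0, 0, 0, 0, 0, 0, 0.6]], "grip_force": 60}}

```text
time_s: 3.53
tool_pos: [0.6453, -0.008, 0.0565]
tcp_rot: [[0.99, -0.14, -0.004], [-0.14, -0.99, 0.0], [-0.004, 0.0, -1.0]]
force: [-0.6, -0.4, -0.5]
opening: 0.601
grasp_force: 0.0
```

Call:
{"op": "send_rows", "data": {"increments": [[0, 0, 0, 0, 0, 0, 0], [0, 0, 0, 0, 0, 0, 0], [0, 0, 0, 0, 0, 0, 0], [0, 0, 0, 0, 0, 0, 0], [0, 0, 0, 0, 0, 0, 0]]}}

```text
time_s: 3.95
tool_pos: [0.6489, -0.0062, 0.0608]
tcp_rot: [[0.99, -0.14, 0.004], [-0.14, -0.99, 0.001], [0.004, -0.002, -1.0]]
force: [1.6, 5.3, 3.0]
opening: 0.179
grasp_force: 59.3
```

Call:
{"op": "send_rows", "data": {"increments": [[0, 0, 0, 0, 0, 0.08, 0], [0, 0, 0, 0, 0, 0.08, 0], [0, 0, 0, 0, 0, 0.08, 0], [0, 0, 0, 0, 0, 0.08, 0], [0, 0, 0, 0, 0, 0.08, 0]]}}

```text
time_s: 4.37
tool_pos: [0.6488, -0.0054, 0.0608]
tcp_rot: [[0.966, 0.26, 0.004], [0.26, -0.966, 0.003], [0.005, -0.001, -1.0]]
force: [0.6, 7.5, 3.0]
opening: 0.177
grasp_force: 59.4
```

Call:
{"op": "send_rows", "data": {"increments": [[0, 0, 0, 0, 0, 0.08, 0], [0, 0, 0, 0, 0, 0.08, 0], [0, 0, 0, 0, 0, 0.08, 0], [0, 0, 0, 0, 0, 0.08, 0], [0, 0, 0, 0, 0, 0.08, 0]]}}

```text
time_s: 4.78
tool_pos: [0.6485, -0.0047, 0.0608]
tcp_rot: [[0.788, 0.616, 0.004], [0.616, -0.788, 0.004], [0.005, -0.001, -1.0]]
force: [-0.3, 9.9, 4.4]
opening: 0.178
grasp_force: 59.5
```

Call:
{"op": "send_rows", "data": {"increments": [[0, -0.001, 0, 0, 0, 0.08, 0], [0, -0.001, 0, 0, 0, 0.08, 0], [0, 0, 0, 0, 0, 0.08, 0], [0, 0, 0, 0, 0, 0.08, 0], [0, 0, 0, 0, 0, 0.08, 0]]}}

```text
time_s: 5.2
tool_pos: [0.6478, -0.0042, 0.0608]
tcp_rot: [[0.486, 0.874, 0.002], [0.874, -0.486, 0.007], [0.007, -0.001, -1.0]]
force: [-1.5, 18.0, 6.6]
opening: 0.174
grasp_force: 59.9
```

Call:
{"op": "send_rows", "data": {"increments": [[0, 0, 0, 0, 0, 0, 0], [0, 0, 0, 0, 0, 0, 0], [0, 0, 0, 0, 0, 0, 0.4], [0, 0, 0, 0, 0, 0, 0.4], [0, 0, 0, 0, 0, 0, 0.4]]}}

```text
time_s: 5.62
tool_pos: [0.6479, -0.0096, 0.0596]
tcp_rot: [[0.489, 0.872, 0.002], [0.872, -0.489, -0.001], [0.0, 0.002, -1.0]]
force: [0.2, -0.1, -0.7]
opening: 0.397
grasp_force: 0.0
```

Call:
{"op": "send_rows", "data": {"increments": [[0, 0, 0.02, 0, 0, 0, 0.4], [0, 0, 0.03, 0, 0, 0, 0.4], [0, 0, 0.03, 0, 0, 0, 0.4], [0, 0, 0.03, 0, 0, 0, 0.4], [0, 0, 0.03, 0, 0, 0, 0.5]]}}

```text
time_s: 6.03
tool_pos: [0.647, -0.01, 0.2002]
tcp_rot: [[0.49, 0.872, 0.0], [0.872, -0.49, -0.0], [-0.0, 0.001, -1.0]]
force: [1.0, 0.4, 0.3]
opening: 0.494
grasp_force: 0.0
```

Call:
{"op": "send_rows", "data": {"increments": [[-0.015, -0.03, 0.02, 0, 0, 0, 0.5], [-0.015, -0.03, 0.02, 0, 0, 0, 0.5], [-0.015, -0.03, 0.02, 0, 0, 0, 0.5], [-0.015, -0.03, 0.01, 0, 0, 0, 0.5], [0, 0, 0, 0, 0, 0, 0.5]]}}

```text
time_s: 6.45
tool_pos: [0.5862, -0.1354, 0.2721]
tcp_rot: [[0.493, 0.87, 0.004], [0.87, -0.493, -0.005], [-0.003, 0.006, -1.0]]
force: [-0.0, 1.0, -0.3]
opening: 0.503
grasp_force: 0.0
```

Run:
```python
from bench import telemetry, viewer
import cv2,pickle
s=viewer.snapshot("wrist");cv2.imwrite("pics/w3.png",s["image"][:,:,::-1]);pickle.dump(s,open("w3.pkl","wb"))
s=telemetry.sense(); print(s["time_s"],s["tool_pos"],s["tcp_rot"])
```

```text
6.5 [ 0.58675612 -0.13283025  0.27068483] [[ 4.92886499e-01  8.70087045e-01  3.38132083e-03]
 [ 8.70093487e-01 -4.92880597e-01 -2.45775972e-03]
 [-4.71877460e-04  4.15346181e-03 -9.99991263e-01]]
```

View pics/w3.png

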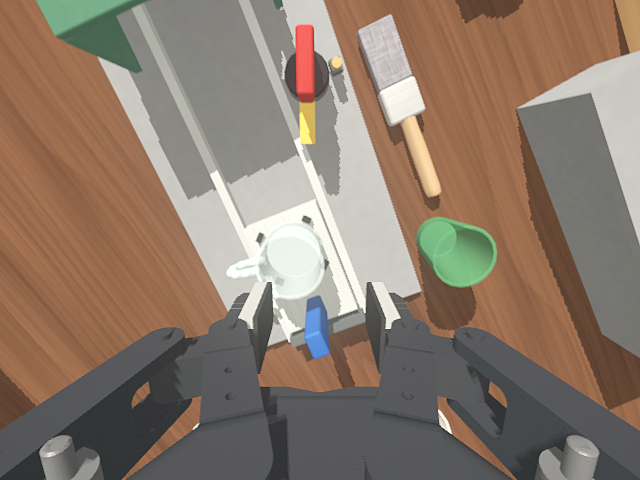

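The wrist view shows the knob open: the red bar at (305,62) and the yellow bar at (307,122) point along the tool's axis, about 1.19 rad, and the track is clear. The blue handle is at (317,328), the mug is upright at (295,258), and the bystanders haven't moved.

Call:
{"op": "send_rows", "data": {"increments": [[-0.014, -0.025, 0, 0, 0, 0.094, 0.6], [-0.014, -0.025, 0, 0, 0, 0.094, 0.6], [-0.014, -0.025, 0, 0, 0, 0.095, 0.6], [-0.015, -0.026, 0, 0, 0, 0.095, 0.6], [0, 0, 0, 0, 0, 0, 0.6]]}}

```text
time_s: 6.92
tool_pos: [0.5279, -0.2338, 0.2679]
tcp_rot: [[0.13, 0.991, -0.002], [0.991, -0.13, -0.002], [-0.002, -0.002, -1.0]]
force: [0.7, -0.2, -0.9]
opening: 0.598
grasp_force: 0.0
```

Call:
{"op": "send_rows", "data": {"increments": [[0, 0, -0.03, 0, 0, 0, 0.6], [0, 0, -0.03, 0, 0, 0, 0.6], [0, 0, -0.03, 0, 0, 0, 0.6], [0, 0, -0.02, 0, 0, 0, 0.6], [0, 0, 0, 0, 0, 0, 0.6]]}}

```text
time_s: 7.33
tool_pos: [0.5273, -0.2277, 0.1536]
tcp_rot: [[0.133, 0.991, -0.008], [0.991, -0.133, 0.005], [0.004, -0.008, -1.0]]
force: [-0.6, 0.9, -0.6]
opening: 0.605
grasp_force: 0.0
```

Call:
{"op": "send_rows", "data": {"increments": [[0.001, -0.004, -0.02, 0, 0, 0, 0.6], [0, 0, -0.02, 0, 0, 0, 0.6], [0, 0, -0.02, 0, 0, 0, 0.6], [0, 0, 0, 0, 0, 0, 0.6], [0, 0, 0, 0, 0, 0, 0.6]], "grip_force": 40}}

```text
time_s: 7.75
tool_pos: [0.5311, -0.2337, 0.0985]
tcp_rot: [[0.133, 0.991, -0.001], [0.991, -0.133, 0.001], [0.001, -0.001, -1.0]]
force: [0.1, 0.2, 0.4]
opening: 0.596
grasp_force: 0.0
```

Call:
{"op": "send_rows", "data": {"increments": [[0, 0, 0, 0, 0, 0, 0], [0, 0, 0, 0, 0, 0, 0], [0, 0, 0, 0, 0, 0, 0], [0, 0, 0, 0, 0, 0, 0], [0, 0, 0, 0, 0, 0, 0]]}}

```text
time_s: 8.17
tool_pos: [0.5307, -0.2345, 0.0997]
tcp_rot: [[0.132, 0.991, -0.0], [0.991, -0.132, -0.001], [-0.001, 0.0, -1.0]]
force: [-3.5, -0.2, 5.9]
opening: 0.208
grasp_force: 41.6
```

Call:
{"op": "send_rows", "data": {"increments": [[0.0004, 0.003, 0, 0, 0, 0, 0], [0.0008, 0.006, 0, 0, 0, 0, 0], [0.0011, 0.008, 0, 0, 0, 0, 0], [0.0014, 0.01, 0, 0, 0, 0, 0], [0.0014, 0.01, 0, 0, 0, 0, 0]]}}

```text
time_s: 8.58
tool_pos: [0.5357, -0.2007, 0.1004]
tcp_rot: [[0.133, 0.991, 0.0], [0.991, -0.133, -0.006], [-0.006, 0.001, -1.0]]
force: [-7.6, -10.3, 7.9]
opening: 0.206
grasp_force: 41.8
```

Call:
{"op": "send_rows", "data": {"increments": [[0.0014, 0.01, 0, 0, 0, 0, 0], [0.0014, 0.01, 0, 0, 0, 0, 0], [0.0014, 0.01, 0, 0, 0, 0, 0], [0.0014, 0.01, 0, 0, 0, 0, 0], [0.0014, 0.01, 0, 0, 0, 0, 0]]}}

```text
time_s: 9.0
tool_pos: [0.5428, -0.1502, 0.1002]
tcp_rot: [[0.133, 0.991, 0.0], [0.991, -0.133, -0.005], [-0.005, 0.001, -1.0]]
force: [-7.6, -12.4, 7.3]
opening: 0.208
grasp_force: 41.9
```

Call:
{"op": "send_rows", "data": {"increments": [[0.001, 0.01, 0, 0, 0, 0, 0], [0.001, 0.01, 0, 0, 0, 0, 0], [0.0012, 0.01, 0, 0, 0, 0, 0], [0.0014, 0.01, 0, 0, 0, 0, 0], [0.0014, 0.01, 0, 0, 0, 0, 0]]}}

```text
time_s: 9.42
tool_pos: [0.5498, -0.099, 0.0999]
tcp_rot: [[0.133, 0.991, 0.002], [0.991, -0.133, -0.004], [-0.003, 0.002, -1.0]]
force: [-3.4, -7.6, 4.2]
opening: 0.201
grasp_force: 41.2
```

Call:
{"op": "send_rows", "data": {"increments": [[0.0014, 0.01, 0, 0, 0, 0, 0], [0.0014, 0.01, 0, 0, 0, 0, 0], [0.0014, 0.01, 0, 0, 0, 0, 0], [0.0014, 0.01, 0, 0, 0, 0, 0], [0.0014, 0.01, 0, 0, 0, 0, 0]]}}

```text
time_s: 9.83
tool_pos: [0.5568, -0.0488, 0.0998]
tcp_rot: [[0.133, 0.991, 0.002], [0.991, -0.133, -0.003], [-0.003, 0.002, -1.0]]
force: [-2.9, -7.2, 2.9]
opening: 0.206
grasp_force: 41.2
```

Call:
{"op": "send_rows", "data": {"increments": [[0.0014, 0.01, 0, 0, 0, 0, 0], [0.0014, 0.01, 0, 0, 0, 0, 0], [0.0014, 0.01, 0, 0, 0, 0, 0], [0.0014, 0.01, 0, 0, 0, 0, 0], [0.0014, 0.01, 0, 0, 0, 0, 0]]}}

```text
time_s: 10.25
tool_pos: [0.5638, 0.0014, 0.0997]
tcp_rot: [[0.133, 0.991, 0.002], [0.991, -0.133, -0.003], [-0.003, 0.002, -1.0]]
force: [-3.2, -7.6, 3.4]
opening: 0.208
grasp_force: 41.2
```

Call:
{"op": "send_rows", "data": {"increments": [[0.0014, 0.01, 0, 0, 0, 0, 0], [0.001, 0.008, 0, 0, 0, 0, 0], [0.0008, 0.006, 0, 0, 0, 0, 0], [0.0005, 0.004, 0, 0, 0, 0, 0], [0.0004, 0.003, 0, 0, 0, 0, 0]]}}

```text
time_s: 10.67
tool_pos: [0.5681, 0.0326, 0.0997]
tcp_rot: [[0.132, 0.991, 0.002], [0.991, -0.132, -0.002], [-0.002, 0.002, -1.0]]
force: [-1.5, -7.0, 3.1]
opening: 0.205
grasp_force: 41.0
```

Call:
{"op": "send_rows", "data": {"increments": [[0.0003, 0.002, 0, 0, 0, 0, 0], [0.0003, 0.002, 0, 0, 0, 0, 0], [0.0003, 0.002, 0, 0, 0, 0, 0]]}}

```text
time_s: 10.92
tool_pos: [0.569, 0.0383, 0.0997]
tcp_rot: [[0.132, 0.991, 0.002], [0.991, -0.132, -0.002], [-0.002, 0.002, -1.0]]
force: [-2.3, -6.8, 3.2]
opening: 0.201
grasp_force: 41.2
```

Call:
{"op": "send_rows", "data": {"increments": [[0.0002, 0.0015, 0, 0, 0, 0, 0], [0.0002, 0.0015, 0, 0, 0, 0, 0], [0, 0, 0, 0, 0, 0, 0]]}}

```text
time_s: 11.17
tool_pos: [0.5693, 0.0411, 0.0997]
tcp_rot: [[0.132, 0.991, 0.002], [0.991, -0.132, -0.003], [-0.003, 0.002, -1.0]]
force: [-1.9, -7.7, 3.7]
opening: 0.201
grasp_force: 41.1
```

Call:
{"op": "send_rows", "data": {"increments": [[0.0002, 0.0015, 0, 0, 0, 0, 0], [0.0002, 0.0015, 0, 0, 0, 0, 0], [0, 0, 0, 0, 0, 0, 0]]}}

```text
time_s: 11.42
tool_pos: [0.5691, 0.0417, 0.1002]
tcp_rot: [[0.131, 0.991, 0.001], [0.991, -0.131, -0.007], [-0.006, 0.002, -1.0]]
force: [-4.3, -16.7, 9.3]
opening: 0.205
grasp_force: 42.1
```

Contact: the force stepped up and motion stopped, so the cradle is home. I'll release it and go back to the knob.

Call:
{"op": "send_rows", "data": {"increments": [[0, -0.0015, 0, 0, 0, 0, 0], [0, 0, 0, 0, 0, 0, 0.5], [0, 0, 0, 0, 0, 0, 0.5], [0, 0, 0, 0, 0, 0, 0.5], [0, 0, 0, 0, 0, 0, 0.5]]}}

```text
time_s: 11.83
tool_pos: [0.5692, 0.0446, 0.0986]
tcp_rot: [[0.133, 0.991, 0.001], [0.991, -0.133, 0.0], [0.0, 0.001, -1.0]]
force: [-0.9, 0.1, -0.3]
opening: 0.503
grasp_force: 0.0
```

Call:
{"op": "send_rows", "data": {"increments": [[0, 0, 0.015, 0, 0, 0, 0.5], [0, 0, 0.025, 0, 0, 0, 0.5], [0, 0, 0.03, 0, 0, 0, 0.5], [0, 0, 0.03, 0, 0, 0, 0.5], [0, 0, 0.03, 0, 0, 0, 0.5]]}}

```text
time_s: 12.25
tool_pos: [0.5686, 0.0447, 0.2295]
tcp_rot: [[0.132, 0.991, -0.001], [0.991, -0.132, 0.0], [0.0, -0.001, -1.0]]
force: [0.4, 0.4, 0.6]
opening: 0.502
grasp_force: 0.0
```

Call:
{"op": "send_rows", "data": {"increments": [[0.012, -0.025, 0.01, 0, 0, -0.094, 0.5], [0.012, -0.025, 0.01, 0, 0, -0.094, 0.5], [0.012, -0.025, 0, 0, 0, -0.095, 0.5], [0, -0.025, 0, 0, 0, -0.095, 0.5], [0, 0, 0, 0, 0, 0, 0.5]]}}

```text
time_s: 12.67
tool_pos: [0.606, -0.0597, 0.2485]
tcp_rot: [[0.495, 0.869, 0.001], [0.869, -0.495, -0.002], [-0.001, 0.002, -1.0]]
force: [0.4, 0.7, 0.7]
opening: 0.497
grasp_force: 0.0
```

Run:
```python
from bench import telemetry, viewer
from h import *;import pickle
s=viewer.snapshot("wrist");cv2.imwrite("pics/w4.png",s["image"][:,:,::-1]);pickle.dump(s,open("w4.pkl","wb"))
m=mask(s,"red");m[300:]=0;b=blob(m);print(b[1],cv2.minAreaRect(b[2]),cast(s,b[0],.096))
s=telemetry.sense(); print(s["time_s"],s["tool_pos"],s["tcp_rot"])
```

```text
[ 319  117   19   66 1175] ((328.0, 149.5), (65.0, 18.0), 90.0) [ 0.64632025 -0.00577386  0.096     ]
12.7167 [ 0.6052058  -0.05754744  0.24816218] [[ 4.91374517e-01  8.70948382e-01  1.33611800e-05]
 [ 8.70948354e-01 -4.91374498e-01 -2.60539984e-04]
 [-2.20351535e-04  1.39659607e-04 -9.99999966e-01]]
```

View pics/w4.png

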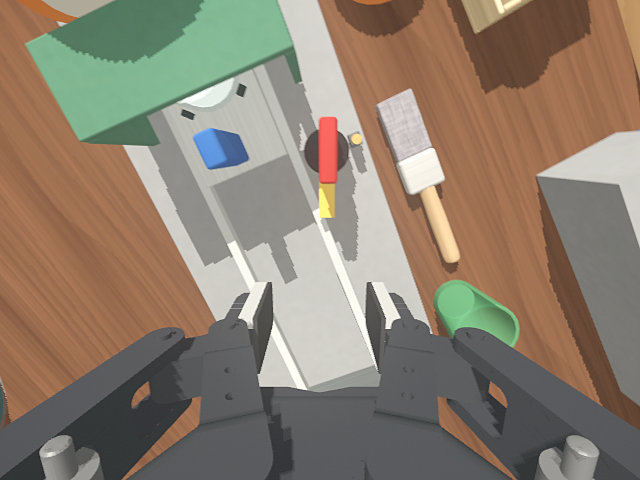

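The view shows the cradle under the hood with the mug upright in it. The blue handle is at (220,148) and the cradle's rear edge runs from (212,187) to (287,153), past the gate line. The knob is still open at (328,150), in line with the tool.

Call:
{"op": "send_rows", "data": {"increments": [[0.014, 0.017, -0.01, 0, 0, 0, 0.5], [0.014, 0.017, -0.02, 0, 0, 0, 0.5], [0.0125, 0.016, -0.03, 0, 0, 0, 0.5], [0, 0, -0.03, 0, 0, 0, 0.5], [0, 0, 0, 0, 0, 0, 0.5]]}}

```text
time_s: 13.13
tool_pos: [0.6411, -0.0031, 0.1521]
tcp_rot: [[0.486, 0.874, -0.011], [0.874, -0.486, 0.002], [-0.004, -0.01, -1.0]]
force: [-2.1, 0.1, -0.6]
opening: 0.5
grasp_force: 0.0
```

Call:
{"op": "send_rows", "data": {"increments": [[0, 0, 0, 0, 0, 0, 0.5]]}}

```text
time_s: 13.22
tool_pos: [0.6433, -0.0045, 0.1566]
tcp_rot: [[0.487, 0.873, -0.005], [0.873, -0.487, 0.001], [-0.002, -0.005, -1.0]]
force: [0.1, -0.2, 0.8]
opening: 0.496
grasp_force: 0.0
```

Call:
{"op": "send_rows", "data": {"increments": [[0.001, -0.002, -0.03, 0, 0, 0, 0.5], [0, 0, -0.03, 0, 0, 0, 0.5], [0, 0, -0.03, 0, 0, 0, 0.5], [0, 0, -0.01, 0, 0, 0, 0.5], [0, 0, 0, 0, 0, 0, 0.5]], "grip_force": 60}}

```text
time_s: 13.63
tool_pos: [0.645, -0.0077, 0.0574]
tcp_rot: [[0.489, 0.872, -0.003], [0.872, -0.489, 0.001], [-0.001, -0.003, -1.0]]
force: [-0.7, -0.6, 0.6]
opening: 0.497
grasp_force: 0.0
```

Call:
{"op": "send_rows", "data": {"increments": [[0, 0, 0, 0, 0, 0, 0.5], [0, 0, 0, 0, 0, 0, 0], [0, 0, 0, 0, 0, 0, 0], [0, 0, 0, 0, 0, 0, 0], [0, 0, 0, 0, 0, 0, 0]]}}

```text
time_s: 14.05
tool_pos: [0.6462, -0.0069, 0.0608]
tcp_rot: [[0.489, 0.872, 0.0], [0.872, -0.489, 0.001], [0.001, -0.0, -1.0]]
force: [-5.2, 2.9, 9.9]
opening: 0.181
grasp_force: 60.0
```

Call:
{"op": "send_rows", "data": {"increments": [[0, 0, 0, 0, 0, -0.08, 0], [0, 0, 0, 0, 0, -0.08, 0], [0, 0, 0, 0, 0, -0.08, 0], [0, 0, 0, 0, 0, -0.08, 0], [0, 0, 0, 0, 0, -0.08, 0]]}}

```text
time_s: 14.47
tool_pos: [0.6458, -0.0066, 0.0608]
tcp_rot: [[0.792, 0.61, -0.0], [0.61, -0.792, 0.001], [0.001, -0.001, -1.0]]
force: [-6.2, 4.0, 10.4]
opening: 0.182
grasp_force: 60.2
```

Call:
{"op": "send_rows", "data": {"increments": [[0, 0, 0, 0, 0, -0.08, 0], [0, 0, 0, 0, 0, -0.08, 0], [0, 0, 0, 0, 0, -0.08, 0], [0, 0, 0, 0, 0, -0.08, 0], [0, 0, 0, 0, 0, -0.08, 0]]}}

```text
time_s: 14.88
tool_pos: [0.6456, -0.0062, 0.0608]
tcp_rot: [[0.967, 0.253, -0.001], [0.253, -0.967, 0.002], [0.0, -0.002, -1.0]]
force: [-6.5, 6.1, 9.8]
opening: 0.179
grasp_force: 60.2
```

Call:
{"op": "send_rows", "data": {"increments": [[0, 0, 0, 0, 0, -0.08, 0], [0, 0, 0, 0, 0, -0.08, 0], [0, 0, 0, 0, 0, -0.08, 0], [0, 0, 0, 0, 0, -0.08, 0], [0, 0, 0, 0, 0, -0.07, 0]]}}

```text
time_s: 15.3
tool_pos: [0.6455, -0.0058, 0.0608]
tcp_rot: [[0.991, -0.134, -0.001], [-0.134, -0.991, 0.003], [-0.001, -0.003, -1.0]]
force: [-5.9, 7.7, 10.0]
opening: 0.18
grasp_force: 60.2
```

Release, rise and back off.

Call:
{"op": "send_rows", "data": {"increments": [[0, 0, 0, 0, 0, 0, 0], [0, 0, 0, 0, 0, 0, 0.5], [0, 0, 0, 0, 0, 0, 0.5], [0, 0, 0, 0, 0, 0, 0.5], [0, 0, 0.005, 0, 0, 0, 0.5]]}}

```text
time_s: 15.72
tool_pos: [0.6462, -0.008, 0.0631]
tcp_rot: [[0.992, -0.13, -0.0], [-0.13, -0.992, -0.0], [-0.0, 0.0, -1.0]]
force: [-0.7, -0.4, -0.7]
opening: 0.497
grasp_force: 0.0
```

Call:
{"op": "send_rows", "data": {"increments": [[0, 0, 0.02, 0, 0, 0, 0.5], [0, 0, 0.03, 0, 0, 0, 0.5], [0, 0, 0.03, 0, 0, 0, 0.5], [0, 0, 0.03, 0, 0, 0, 0.5], [0, 0, 0.03, 0, 0, 0, 0.5]]}}

```text
time_s: 16.13
tool_pos: [0.6464, -0.008, 0.2051]
tcp_rot: [[0.992, -0.13, 0.0], [-0.13, -0.992, -0.0], [0.0, 0.0, -1.0]]
force: [0.3, -0.4, -0.2]
opening: 0.502
grasp_force: 0.0
```

Call:
{"op": "send_rows", "data": {"increments": [[-0.03, -0.02, 0.02, 0, 0, 0, 0.5], [-0.03, -0.02, 0.02, 0, 0, 0, 0.5], [-0.03, -0.02, 0.02, 0, 0, 0, 0.5], [0, 0, 0, 0, 0, 0, 0.5], [0, 0, 0, 0, 0, 0, 0.5]]}}

```text
time_s: 16.55
tool_pos: [0.5561, -0.069, 0.2655]
tcp_rot: [[0.991, -0.132, 0.004], [-0.132, -0.991, -0.001], [0.004, 0.0, -1.0]]
force: [0.3, -0.1, -0.3]
opening: 0.5
grasp_force: 0.0
```

Run:
```python
from bench import telemetry, viewer
from h import *
s=viewer.snapshot("wrist");cv2.imwrite("pics/w5.png",s["image"][:,:,::-1])
t=telemetry.sense();print(t["time_s"],t["tool_pos"])
r=np.radians(-7.8);ex=np.array([np.cos(r),np.sin(r)]);ey=np.array([-ex[1],ex[0]]);o=np.array([.6456,-.0087])-.085*ex-.02*ey
m=mask(s,"blue");m[330:]=0
b=blob(m);P=np.array([cast(s,p,.132)[:2]-o for p in b[2].reshape(-1,2)]);print("blue y (top plane)",(P@ey).min(),(P@ey).max(),"x",(P@ex).min(),(P@ex).max())
b=blob(mask(s,"yellow"),(150,100,500,330)); print("yellow",b[1]);P=np.array([cast(s,p,.042)[:2]-o for p in b[2].reshape(-1,2)]);print((P@ex).min(),(P@ex).max(),(P@ey).min(),(P@ey).max())
```

```text
16.6 [ 0.5566354  -0.06829028  0.26435812]
blue y (top plane) 0.020361733994684304 0.06875513236891928 x -0.005075737176638863 0.024441081354517214
yellow [243 160  16  43 533]
0.01863092179259441 0.06355901489670157 0.012237553018801943 0.028625116381302083
```

View pics/w5.png

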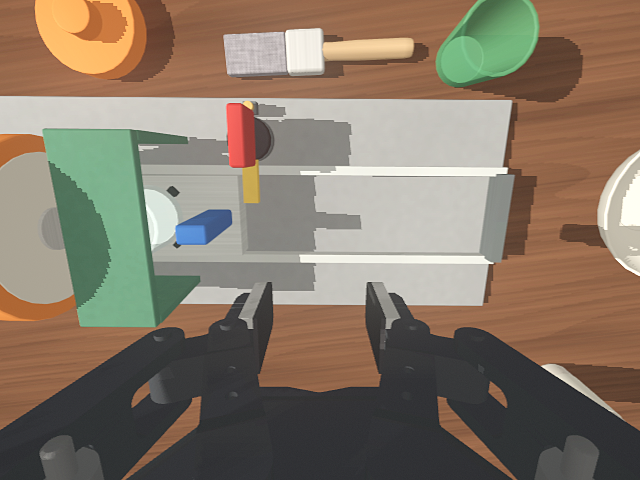

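The final view shows the bar at (250,182), straight across the track behind the cradle (station y 12–28 mm). The front of the handle's top is at station y 69 mm, which matches fully home. The mug is upright under the hood and the bystanders are in place.

```bash
python3 -c "
from bench import finish_job
print(finish_job())"
```

```text
the job is handed in; nothing more can be done
None
```

I handed the job in: the cradle is home against the end stop with the mug upright, and the knob is turned back to locked with the gate bar behind the cradle. My last camera view confirmed this, but the hand-in call gave no verdict.

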